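# Peel the top tray off the clinging stack in the tray chest

## Robot

A 6-joint arm with a two-finger parallel gripper is mounted at the origin on the work surface. World frame = base frame: x ahead of the robot, y to its left, z up, the work surface at z = 0. Lengths are in m, angles in rad, forces in N, time in s.
With the tool pointing down it reaches from about 0.275 to 0.75 m from the base axis. Payload 10.2 kg.
Tool frame: the origin (TCP) lies at the very end of the fingers, on their centre line; the grasp point (between the pads) lies 19 mm behind it; z points along the fingers, y is the direction in which the jaws open and shut (so a half turn about z gives the same grasp; the last joint's range is limited). The gripper opens to 88 mm and grips with 3 to 60 N. Pads are 18 mm wide; open, the fingers measure 123 mm over their backs; the gripper's body (75 mm by 187 mm) begins 45 mm behind the grasp point.
Start: joints at [1.035, 0.313, 1.498, -0, 1.331, -0.223], TCP at [0.162, 0.5, 0.239] pointing down, gripper open.
Joint ranges: [-2.94, 2.94], [-0.97, 2.17], [0.19, 2.56], [-1.23, 4.37], [0.02, 3.11], [-2.88, 2.88]. Speed limits (rad/s): [2.39, 2.39, 3.01, 3.14, 3.14, 3.14].

## Interface

Orientations are given as a unit quaternion [w, x, y, z].
In Python, from station import ctrl gives the robot as it stands.
- The arm moves only by the shell command python3 -m inch 'ROWS' [FORCE]. ROWS is JSON, a list of rows, each an object with "linear": the shift along the world's x, y, z in mm, a list of three; "angular": the turn, a rotation vector about the world's x, y, z in degrees, a list of three; "gripper": the finger opening in mm, from 0 to 88.1. In form: [{"linear": [dx, dy, dz], "angular": [ax, ay, az], "gripper": gripper}, ...]. A call has 1 to 12 rows; each row is the pose to reach, as a shift and turn from the pose commanded when the call began; what a row does not reach only later rows make up. A row lasts 1/12 s, in which the tool goes at most 41.7 mm and 7.16 degrees, less where a joint would pass 70% of its speed; a pose out of reach is approached as far as the arm can. A call with a gripper value outside its range is refused whole. The fingers move at their own pace and stop on an object; FORCE is the grip in N (left out, the last holds). Time passes only in rows, so rows that repeat a pose let the fingers close. It gives the time, the measured TCP pose, the force and the opening at its end, in the units of the state.
- ctrl.state(): the state, without advancing time (a new reading comes with each control period).
- ctrl.snapshot(name): name is "side" or "top"; returns (picture, depth): 400x640x3 uint8, blue, green, red; 400x640 float32, m along the optical axis (not along the pixel's ray), 0 where there is no reading.
- ctrl.camera_model(name): a dict with "fx", "fy", "cx", "cy" (pixels), "extrinsics" (4x4, takes a point from camera to world coordinates). Camera axes: x right, y up, looking along -z (the intrinsics and any distortion apply to the point x, -y, -z); pixel columns grow to the right and rows downward; lengths in m; the calibration is good to about 2 mm. A picture is of the moment at which its call begins. camera_model takes no time and is no camera call.
- ctrl.sign_off(): hands the job in, once; it reports no verdict.
Trained networks look in the newest picture that a camera, given by its name, has taken for a name from the list of things; names that differ only in an ending like _2 or _b are one class to them, and where a whole thing is asked for, a point or a joint stands for the part that bears it (a point fixed in the world has none). Each returns a list of dicts, best first, with "score" (0 to 1); they miss things now and then, are a little off and sometimes report something else, mostly with a low value. They report only what shows in the picture. A call takes as long as a camera call. They do not tell look-alikes from the thing itself.
- ctrl.masks_of(camera, target): "mask" (400x640 bool, what is visible of it) and "bbox" ([left, top, right, bottom] in pixels, round what is visible of it).
- ctrl.landmark_of(camera, target): "uv" ([column, row] in pixels: a listed point, or the origin of a listed thing).
The state is a dict: "time_s": time; "joint_pos": joint angles; "qvel": joint speeds; "tau": joint torques, N m; "tool_pos": TCP position; "tool_rot": TCP orientation; "contact_force": force on the tool from outside, world axes, zero at the start; "wrist_torque": the same for the moment, N m; "finger_gap": finger opening in m.
Only numpy, scipy, OpenCV 4.12 (cv2) and the standard library are available. Lean on these libraries where they do the work, as an engineer would, in place of code of your own. Each camera call takes 0.05 s, during which the arm holds its last target.

## Task

Lift the hinged lid of the grey steel tray chest by its knob until it rests back on its stop, then peel off the top tray (the one with an upright finger grip on one corner): lift the grip corner well up first while the opposite corner stays down in the nest, so that the trays it clings to stay in the chest. Then hold the whole tray well clear above the rim of the open chest, carried by the fingers alone, and finish while still holding it there, steady, with the lid left open and the other things neither tipped nor shifted.

Things in the scene. Friction and masses are not known exactly. Their poses are not given: they have to be found in the camera images.
- chest: the tray chest, a fixed low open case of grey painted steel, 190 (x) x 250 (y) x 62 mm high without its lid, walls 4 mm, floor 4 mm; origin under its centre on the counter; its front faces its -x, z up. It stands either left or right on the counter.
- lid (a joint): lid angle, rad: 0 shut, 1.75 resting on its stop, leaning back. The lid is a shell 190 x 250 x 44 mm high of 0.35 kg, hinged along the chest's y at its far (+x) top edge; its front edge swings up and over to +x. Let go below about 1.3 rad it falls shut, beyond that it falls back onto its stop by itself and stays.
- lid_knob (a point): centre of the lid's knob, a black plastic barrel 24 mm long and 20 mm in diameter whose axis is parallel to the hinge (chest's y), so that it can turn between fingers that close along y on its flat ends; it stands on a thin stem with its centre 28 mm above the lid's top face, 25 mm from the front edge. Axes are the lid's (those of the chest when shut).
- lid_hinge (a point): point on the hinge axis, in the middle of the far top edge of the chest (62 mm above the counter); axes are the chest's. With the lid shut the knob lies 165 mm to -x and 72 mm above it.
- tray_grip (a point): centre of the top tray's upright finger grip: a fin 30 mm long along the tray's diagonal and 12 mm thick (thin along the tray's (x,-y) diagonal), rising 34 mm above the rim; this point is 18 mm above the rim, 16 mm below the fin's top. It stands on the tray's (-x,-y) corner, nearest the robot and to the robot's right, 64 mm from the tray's middle. Axes are the tray's.
- corner_grip (a point): underside corner of the top tray below the finger grip, 54 mm along -x and -y from the tray's middle; axes are the tray's
- corner_far (a point): underside corner of the top tray diagonally opposite the grip (+54, +54 mm), 153 mm from corner_grip; 46 mm below the height of tray_grip when level
- corner_left (a point): underside corner of the top tray at (-54, +54 mm)
- corner_right (a point): underside corner of the top tray at (+54, -54 mm)
- lower: the plain white trays below, nested into one loose stack of about 1.2 kg standing in the chest, 128 x 128 x 42 mm high; origin under its centre, z up; to be left in the chest
- lower_seat (a point): the point in the middle of the lower stack on which the top tray's underside rests, 28 mm above the stack's underside; axes are the stack's, z up
- reel_mid (a point): centre of a white plastic film reel standing in the chest beside the trays, 60 mm diameter, 35 mm high; leave alone
- lamp_housing: fixed metal enlarger lamp housing on the counter, 124 mm diameter, 140 mm high, origin under its centre; stands at the side where the chest is not
- stopper: amber glass bottle stopper, 36 mm diameter, 36 mm high, origin under its centre; leave alone
- squeegee: grey rubber squeegee block 30 x 90 x 42 mm high, origin under its centre; leave alone
- jar: small jar, 56 mm diameter, 75 mm high, origin under its centre; leave alone
- beaker: clear beaker, 66 mm diameter, 80 mm high, origin under its centre; leave alone
- canister_mid (a point): centre of a black film canister, 32 mm diameter, 50 mm high; leave alone
- tray: the top tray, white, 128 x 128 mm over its rim, 28 mm high without the grip, 0.13 kg; origin mid underside, z up. Nested 14 mm deep with 5 mm play in the tray below, it is gripped by sprung rubber lips, 40 mm long, at the middle of its four sides: each presses with about 3.2 N until the wall is lifted past it, so it clings by friction. A level pull strains against all four at once and tugs at the trays below.
Things that resemble listed ones, but are neither listed nor needed, are in the scene too. There is more than one size of the lamp_housing; the job needs the largest.

How it is judged:
By the outcome, as a careful person would: the job done as asked, in the order asked, and still so for the second after the job is handed in, while the arm keeps its last pose, push and grip.
It also fails if it takes over 54 s, if anything falls off the work surface, if the arm or the gripper's body presses on something with over 40 N, if the wrist force passes 120 N, or if a joint passes its speed limit or range.

## Working session

There is one attempt and no reset: what is moved stays moved. The work goes in short steps, Python scripts to look and compute and a shell command to move; the robot and the scene stay as the last step left them, time stands still between calls to the robot, and variables do not carry over. Pictures are saved under pics/ and viewed, and the job is handed in when it is done.

```bash
ls; mkdir -p pics
cat > h.py <<'E'
import numpy as np, cv2
from station import ctrl
def snap(n,f):
    p,d=ctrl.snapshot(n); cv2.imwrite('pics/'+f,p); np.save('pics/'+f+'.npy',d); return p,d
def w(n,u,v,z):
    m=ctrl.camera_model(n); 
    c=np.array([(u-m['cx'])/m['fx']*z,-(v-m['cy'])/m['fy']*z,-z,1]); return (np.array(m['extrinsics'])@c)[:3]
def proj(n,P):
    m=ctrl.camera_model(n); c=np.linalg.inv(np.array(m['extrinsics']))@np.append(P,1); z=-c[2]
    return np.array([m['fx']*c[0]/z+m['cx'],-m['fy']*c[1]/z+m['cy']])
def onz(n,u,v,h):
    a=w(n,u,v,.5);b=w(n,u,v,1.); t=(h-a[2])/(b[2]-a[2]); return a+t*(b-a)
E
python3 - <<'E'
from h import *
np.set_printoptions(precision=4,suppress=True)
for c in ('top','side'):
    print({k:v for k,v in ctrl.camera_model(c).items()})
    snap(c,c+'0.png')
    for t in ('chest','lid_knob','lid_hinge','lamp_housing'):
        r=ctrl.landmark_of(c,t); print(c,t,[(np.round(x['uv'],1),round(x['score'],2)) for x in r])
print(ctrl.state())
E
```

```text
pics
{'fx': 512.0702148931257, 'fy': 512.0702148931257, 'cx': 333.5763910702843, 'cy': 194.04703923255602, 'extrinsics': array([[-0.008 ,  0.9854, -0.1703,  0.3689],
       [-0.9999, -0.0067,  0.0083, -0.0357],
       [ 0.007 ,  0.1703,  0.9854,  1.4998],
       [ 0.    ,  0.    ,  0.    ,  1.    ]])}
top chest [(array([243.2, 249.1]), 0.85), (array([322.2, 260.1]), 0.28), (array([236.1, 267.9]), 0.17)]
top lid_knob [(array([237.8, 268.9]), 0.71)]
top lid_hinge [(array([245.6, 212.5]), 0.76)]
top lamp_housing [(array([394.3, 229.9]), 0.95), (array([403. , 172.9]), 0.64), (array([448.6, 223.1]), 0.61)]
{'fx': 431.1999482818345, 'fy': 431.1999482818345, 'cx': 320.74959551677335, 'cy': 199.93015128934366, 'extrinsics': array([[-0.9922,  0.0862, -0.0897,  0.5093],
       [-0.1244, -0.6926,  0.7105,  0.618 ],
       [-0.0009,  0.7162,  0.6979,  0.7619],
       [ 0.    ,  0.    ,  0.    ,  1.    ]])}
side chest [(array([362.8, 341.2]), 0.72), (array([316.8, 247.9]), 0.24)]
side lid_knob [(array([410.1, 305. ]), 0.76)]
side lid_hinge [(array([313.6, 316.1]), 0.74)]
side lamp_housing [(array([357.6, 147.5]), 0.79), (array([296.7, 169.4]), 0.6), (array([354.9, 185.8]), 0.57), (array([410.3, 304.8]), 0.41)]
{'time_s': 0.5, 'joint_pos': array([ 1.0346,  0.313 ,  1.4977,  0.    ,  1.331 , -0.2234]), 'qvel': array([ 0.    ,  0.0008, -0.0011,  0.0007, -0.0016,  0.0007]), 'tau': array([ -0.0012, -40.1887, -25.229 ,   0.0694,   0.0322,  -0.    ]), 'tool_pos': array([0.1616, 0.4995, 0.2387]), 'tool_rot': array([-0.    ,  0.1558,  0.9878, -0.    ]), 'contact_force': array([-0.0549, -0.0392, -0.1233]), 'wrist_torque': array([-0.0088, -0.0146, -0.0416]), 'finger_gap': 0.08801231977140618}
```

View pics/top0.png

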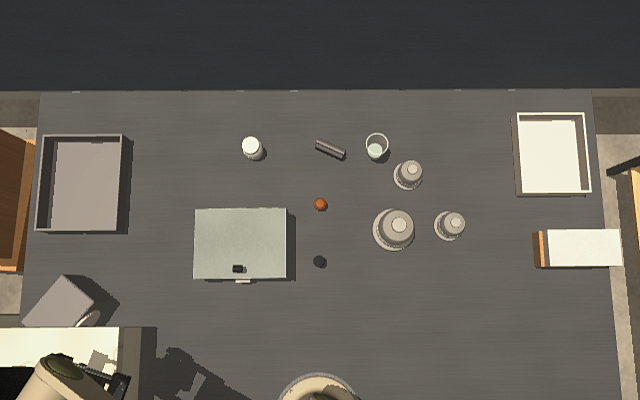

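View pics/side0.png

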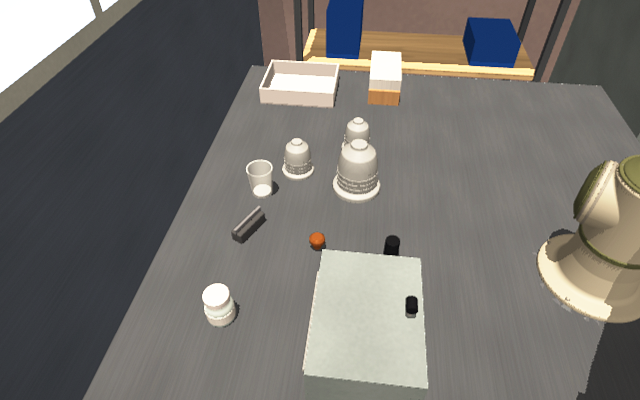

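Run:
```python
from h import *
np.set_printoptions(precision=4,suppress=True)
print('knob z.134',onz('top',237.8,268.9,.134),onz('side',410.1,305,.134))
print('hinge z.062',onz('top',245.6,212.5,.062),onz('side',313.6,316.1,.062))
print('chest 0',onz('top',243.2,249.1,0),onz('side',362.8,341.2,0))
d=np.load('pics/top0.png.npy')
for u,v in ((238,269),(237,270),(230,240)): print(w('top',u,v,d[v,u]))
# lid top face outline
H,W=d.shape
P=np.array([[w('top',u,v,d[v,u]) for u in range(150,340)] for v in range(170,310)])
m=(abs(P[...,2]-.106)<.005); im=(m*255).astype(np.uint8)
n,l,s,c=cv2.connectedComponentsWithStats(im); k=1+np.argmax(s[1:,4]); print(s[k])
q=P[l==k]; r=cv2.minAreaRect(q[:,:2].astype(np.float32)*1000); print(r, q[:,2].mean())
```

```text
knob z.134 [0.4063 0.2069 0.134 ] [0.4108 0.2097 0.134 ]
hinge z.062 [0.5661 0.2015 0.062 ] [0.5744 0.208  0.062 ]
chest 0 [0.467  0.2164 0.    ] [0.4804 0.2131 0.    ]
[0.4059 0.2055 0.1393]
[0.4032 0.2072 0.1441]
[0.4846 0.234  0.1107]Traceback (most recent call last):
  File "<stdin>", line 10, in <module>
  File "h.py", line 6, in w
    m=ctrl.camera_model(n);
ValueError: time passes only in moves, steps and waits
```

The top view shows the chest on the left, spanning (193–295, 208–280), with its black knob at (238,269). The lamp housings are at (395,229), which is the largest, and at (408,174) and (450,224). The side view shows the knob at (411,305), and it's the only hinged chest. Next I'll refine the pose.

```bash
cat > h.py <<'E'
import numpy as np, cv2, pickle, os
from station import ctrl
np.set_printoptions(precision=4,suppress=True)
if not os.path.exists('cm.pkl'): pickle.dump({n:ctrl.camera_model(n) for n in('top','side')},open('cm.pkl','wb'))
CM=pickle.load(open('cm.pkl','rb'))
def snap(n,f):
    p,d=ctrl.snapshot(n); cv2.imwrite('pics/'+f,p); np.save('pics/'+f+'.npy',d); return p,d
def w(n,u,v,z):
    m=CM[n]; u=np.asarray(u,float);v=np.asarray(v,float);z=np.asarray(z,float)
    c=np.stack([(u-m['cx'])/m['fx']*z,-(v-m['cy'])/m['fy']*z,-z],-1); E=np.array(m['extrinsics']); return c@E[:3,:3].T+E[:3,3]
def cloud(n,d):
    v,u=np.mgrid[:d.shape[0],:d.shape[1]]; return w(n,u,v,d)
def proj(n,P):
    m=CM[n]; c=np.linalg.inv(np.array(m['extrinsics']))@np.append(P,1); z=-c[2]
    return np.array([m['fx']*c[0]/z+m['cx'],-m['fy']*c[1]/z+m['cy']])
def onz(n,u,v,h):
    a=w(n,u,v,.5);b=w(n,u,v,1.); t=(h-a[2])/(b[2]-a[2]); return a+t*(b-a)
def tri(uvs):
    A=[];B=[]
    for n,uv in uvs.items():
        o=np.array(CM[n]['extrinsics'])[:3,3]; r=w(n,*uv,1.)-o; r/=np.linalg.norm(r); M=np.eye(3)-np.outer(r,r); A.append(M);B.append(M@o)
    return np.linalg.solve(sum(A),sum(B))
E
python3 - <<'E'
from h import *
for c in('top','side'):
    d=np.load(f'pics/{c}0.png.npy'); P=cloud(c,d)
    m=(abs(P[...,2]-.106)<.006)&(d>0)&(P[...,0]>.3)&(P[...,0]<.65)&(P[...,1]>0)&(P[...,1]<.4)
    n,l,s,cc=cv2.connectedComponentsWithStats((m*255).astype(np.uint8)); k=1+np.argmax(s[1:,4]); print(s[k])
    q=P[l==k]; print(cv2.minAreaRect(q[:,:2].astype(np.float32)*1000), np.median(q[:,2]))
    t=d[330:332,400:420] if c=='top' else 0
    g=(d>0)&(abs(P[...,2])<.02)&(P[...,0]>.3)&(P[...,0]<.7)&(P[...,1]>-.1)&(P[...,1]<.5)
    print('table',np.median(P[g][:,2]))
    k=(P[...,2]>.12)&(P[...,2]<.16)&(abs(P[...,0]-.41)<.04)&(abs(P[...,1]-.21)<.04)
    print('knob',P[k].mean(0),P[k].min(0),P[k].max(0),k.sum())
print('tri knob',tri({'top':(237.8,268.9),'side':(410.1,305)}))
print('tri hinge',tri({'top':(245.6,212.5),'side':(313.6,316.1)}))
E
python3 -c "
import cv2
a=cv2.imread('pics/top0.png')[195:295,180:320];b=cv2.imread('pics/side0.png')[240:400,290:440]
cv2.imwrite('pics/c0.png',cv2.resize(a,None,fx=5,fy=5,interpolation=2));cv2.imwrite('pics/c1.png',cv2.resize(b,None,fx=3.5,fy=3.5,interpolation=2))"
```

```text
[ 193  208   94   72 6078]
((476.5627746582031, 209.14097595214844), (190.2266845703125, 251.84280395507812), 0.33394408226013184) 0.10638537309607865
table 0.0003772222265242542
knob [0.4067 0.2064 0.1411] [0.3981 0.1961 0.1303] [0.4166 0.2183 0.1502] 74
[  304   249   124   141 14262]
((479.0589294433594, 208.4455108642578), (190.2816619873047, 252.7371826171875), 0.44765469431877136) 0.10614538180643535
table 0.00012173365043566253
knob [0.4098 0.2114 0.1396] [0.3992 0.1956 0.1246] [0.4191 0.2216 0.1457] 208
tri knob [0.4083 0.2073 0.1297]
tri hinge [0.5714 0.2029 0.0523]
```

View pics/c0.png

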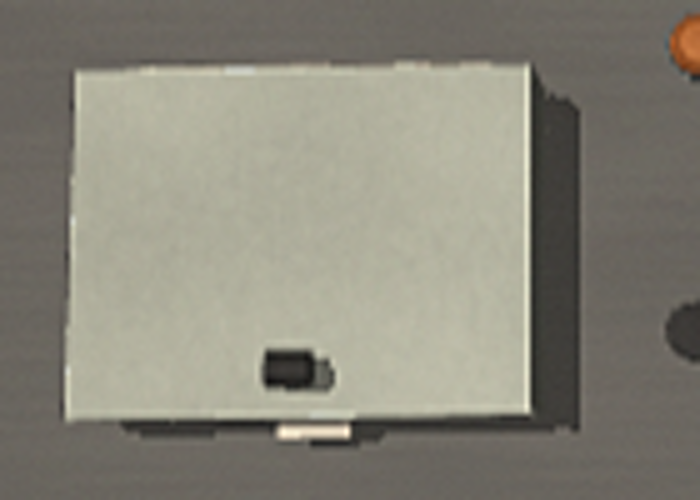

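The crop confirms the knob: a black barrel with its long axis along y, at the front of the lid. The lid's edges line up with the world axes. From this, the chest centre is about (.478,.209), the knob (.408,.209,.134) and the hinge (.573,.209,.062). Moving above the knob.

```bash
python3 -m inch '[{"linear":[40,-20,0],"angular":[0,0,4],"gripper":60},{"linear":[70,-45,0],"angular":[0,0,8],"gripper":60},{"linear":[95,-75,0],"angular":[0,0,12],"gripper":60},{"linear":[120,-105,0],"angular":[0,0,18],"gripper":60},{"linear":[246,-291,-59],"angular":[0,0,18],"gripper":60},{"linear":[246,-291,-59],"angular":[0,0,18],"gripper":60},{"linear":[246,-291,-59],"angular":[0,0,18],"gripper":60},{"linear":[246,-291,-59],"angular":[0,0,18],"gripper":60},{"linear":[246,-291,-59],"angular":[0,0,18],"gripper":60},{"linear":[246,-291,-59],"angular":[0,0,18],"gripper":60},{"linear":[246,-291,-59],"angular":[0,0,18],"gripper":60},{"linear":[246,-291,-59],"angular":[0,0,18],"gripper":60}]' 15
python3 - <<'E'
from h import *
s=ctrl.state(); print(s['time_s'],s['tool_pos'],s['tool_rot'],s['joint_pos'],s['finger_gap'])
p,_=snap('side','s1.png'); cv2.imwrite('pics/s1c.png',cv2.resize(p[180:400,250:480],None,fx=2.6,fy=2.6))
E
```

```text
time_s: 1.5
tool_pos: [0.4079, 0.2079, 0.1795]
tool_rot: [-0.0, 0.001, 1.0, 0.0]
contact_force: [-0.4, 0.2, 0.3]
finger_gap: 0.0601
1.5 [0.4079 0.2079 0.1795] [-0.0003  0.0006  1.      0.    ] [ 0.2144  0.2255  1.7768  0.0002  1.1399 -1.3554] 0.06013116858234361
```

View pics/s1c.png

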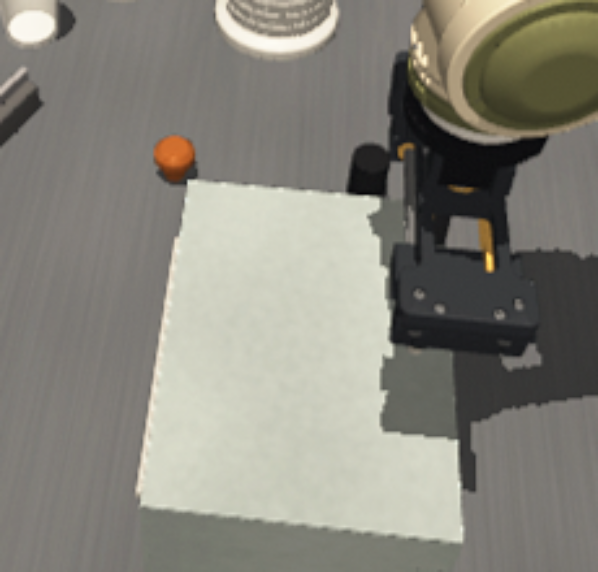

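The gripper is above the knob, which it now hides in this view. Descend and close.

```bash
python3 -m inch '[{"linear":[0,1,-30],"angular":[0,0,0],"gripper":60},{"linear":[0,1,-50],"angular":[0,0,0],"gripper":60},{"linear":[0,1,-64],"angular":[0,0,0],"gripper":60},{"linear":[0,1,-64],"angular":[0,0,0],"gripper":60},{"linear":[0,1,-64],"angular":[0,0,0],"gripper":10},{"linear":[0,1,-64],"angular":[0,0,0],"gripper":10},{"linear":[0,1,-64],"angular":[0,0,0],"gripper":10},{"linear":[0,1,-64],"angular":[0,0,0],"gripper":10},{"linear":[0,1,-64],"angular":[0,0,0],"gripper":10},{"linear":[0,1,-64],"angular":[0,0,0],"gripper":10}]' 15
```

```text
time_s: 2.38
tool_pos: [0.4078, 0.2079, 0.1162]
tool_rot: [0.0, -0.001, 1.0, -0.002]
contact_force: [-1.6, -6.8, 6.1]
finger_gap: 0.0235
```

Run:
```python
from h import *
s=ctrl.state(); p=s['tool_pos']; print(s['finger_gap'],s['contact_force'])
k=p+[0,0,-(-.019)]; k=np.array([p[0],p[1],p[2]+.019])
for X in (.573,):
  r=np.array([.573-.165-.573,.072])
  for a in np.arange(.1,1.75,.1):
    d=np.array([-.165,.072]); c,s_=np.cos(a),np.sin(a)
    # rotate clockwise
    q=np.array([c*d[0]+s_*d[1],-s_*d[0]+c*d[1]])
    print(round(a,2),np.round((q-d)*1000,0))
```

```text
0.02353822594372926 [-1.5871 -6.7747  6.1064]
0.1 [ 8. 16.]
0.2 [18. 31.]
0.3 [29. 46.]
0.4 [41. 59.]
0.5 [55. 70.]
0.6 [69. 81.]
0.7 [85. 89.]
0.8 [102.  97.]
0.9 [119. 102.]
1.0 [136. 106.]
1.1 [154. 108.]
1.2 [172. 108.]
1.3 [190. 106.]
1.4 [208. 103.]
1.5 [225.  98.]
1.6 [242.  91.]
1.7 [258.  82.]
```

Knob held (23.5 mm). I'll swing the lid along its arc.

```bash
python3 -m inch '[{"linear":[4,-1,8],"angular":[0,0,0],"gripper":10},{"linear":[8,-1,16],"angular":[0,0,0],"gripper":10},{"linear":[13,-1,24],"angular":[0,0,0],"gripper":10},{"linear":[18,-1,31],"angular":[0,0,0],"gripper":10},{"linear":[23,-1,39],"angular":[0,0,0],"gripper":10},{"linear":[29,-1,46],"angular":[0,0,0],"gripper":10},{"linear":[35,-1,53],"angular":[0,0,0],"gripper":10},{"linear":[41,-1,59],"angular":[0,0,0],"gripper":10},{"linear":[48,-1,65],"angular":[0,0,0],"gripper":10},{"linear":[55,-1,70],"angular":[0,0,0],"gripper":10},{"linear":[62,-1,76],"angular":[0,0,0],"gripper":10},{"linear":[69,-1,81],"angular":[0,0,0],"gripper":10}]' 20
python3 - <<'E'
from h import *
p,_=snap('side','s2.png')
E
```

```text
time_s: 3.38
tool_pos: [0.477, 0.2083, 0.1974]
tool_rot: [-0.0, -0.001, 1.0, -0.0]
contact_force: [0.7, -2.6, -5.4]
finger_gap: 0.0238
```

View pics/s2.png

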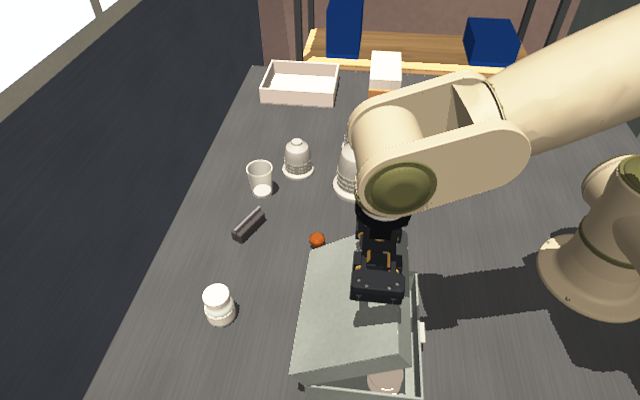

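The lid is coming up, at about 0.6 rad. The gap stays at 24 mm and the force is low, so I'll continue.

```bash
python3 -m inch '[{"linear":[8,0,4],"angular":[0,0,0],"gripper":10},{"linear":[16,0,8],"angular":[0,0,0],"gripper":10},{"linear":[33,0,16],"angular":[0,0,0],"gripper":10},{"linear":[50,0,21],"angular":[0,0,0],"gripper":10},{"linear":[67,0,25],"angular":[0,0,0],"gripper":10},{"linear":[85,0,27],"angular":[0,0,0],"gripper":10},{"linear":[103,0,27],"angular":[0,0,0],"gripper":10},{"linear":[121,0,25],"angular":[0,0,0],"gripper":10},{"linear":[139,0,22],"angular":[0,0,0],"gripper":10},{"linear":[156,0,17],"angular":[0,0,0],"gripper":10},{"linear":[173,0,10],"angular":[0,0,0],"gripper":10},{"linear":[173,0,10],"angular":[0,0,0],"gripper":10}]' 20
python3 - <<'E'
from h import *
p,_=snap('side','s3.png')
E
```

```text
time_s: 4.43
tool_pos: [0.6518, 0.2092, 0.2058]
tool_rot: [0.001, -0.001, 1.0, 0.001]
contact_force: [1.1, 2.7, 0.5]
finger_gap: 0.0237
```

View pics/s3.png

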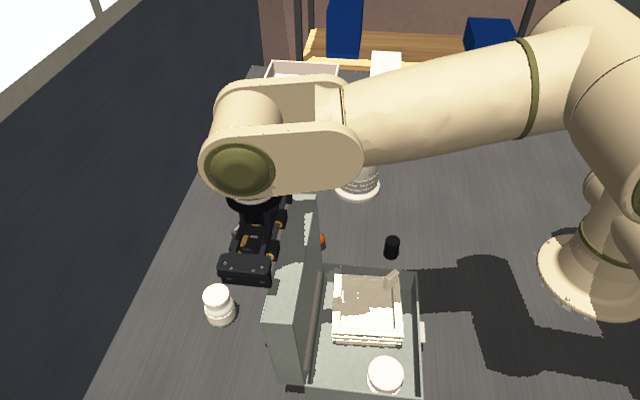

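The lid stands past vertical. I can see the trays at (368,308) with the grip fin at (393,280), and a reel at (385,375). Release so it settles on its stop, then rise.

```bash
python3 -m inch '[{"linear":[0,0,0],"angular":[0,0,0],"gripper":60},{"linear":[0,0,0],"angular":[0,0,0],"gripper":60},{"linear":[0,0,0],"angular":[0,0,0],"gripper":60},{"linear":[0,0,0],"angular":[0,0,0],"gripper":60},{"linear":[0,0,25],"angular":[0,0,0],"gripper":60},{"linear":[0,0,50],"angular":[0,0,0],"gripper":60},{"linear":[0,0,80],"angular":[0,0,0],"gripper":60},{"linear":[0,0,110],"angular":[0,0,0],"gripper":60},{"linear":[0,0,110],"angular":[0,0,0],"gripper":60}]' 20
python3 - <<'E'
from h import *
p,_=snap('side','s4.png')
p,_=snap('top','t4.png')
E
```

```text
time_s: 5.23
tool_pos: [0.6501, 0.2086, 0.3238]
tool_rot: [0.005, -0.001, 1.0, 0.001]
contact_force: [0.6, -0.6, 0.8]
finger_gap: 0.0603
```

View pics/s4.png

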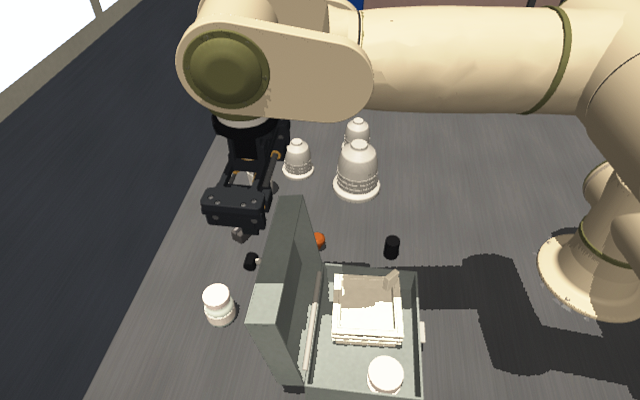

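View pics/t4.png

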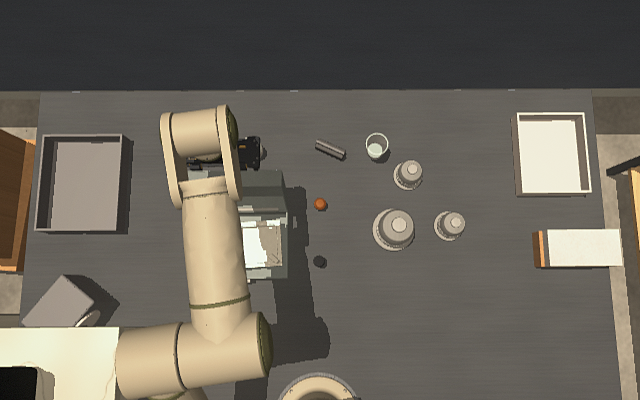

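The lid rests on its stop, with the knob free at (251,261) in the side view. Retract clear of the view and turn the jaws to the fin's diagonal at the same time.

```bash
python3 -m inch '[{"linear":[-290,-170,10],"angular":[0,0,6],"gripper":60},{"linear":[-290,-170,10],"angular":[0,0,12],"gripper":60},{"linear":[-290,-170,10],"angular":[0,0,18],"gripper":60},{"linear":[-290,-170,10],"angular":[0,0,24],"gripper":60},{"linear":[-290,-170,10],"angular":[0,0,30],"gripper":40},{"linear":[-290,-170,10],"angular":[0,0,36],"gripper":40},{"linear":[-290,-170,10],"angular":[0,0,42],"gripper":40},{"linear":[-290,-170,10],"angular":[0,0,45],"gripper":40},{"linear":[-290,-170,10],"angular":[0,0,45],"gripper":40},{"linear":[-290,-170,10],"angular":[0,0,45],"gripper":40},{"linear":[-290,-170,10],"angular":[0,0,45],"gripper":40},{"linear":[-290,-170,10],"angular":[0,0,45],"gripper":40}]' 20
python3 - <<'E'
from h import *
L={}
for c in('side','top'):
    p,_=snap(c,c+'5.png')
    for t in ('tray_grip','corner_far','corner_grip','lower','reel_mid','tray'):
        r=ctrl.landmark_of(c,t); print(c,t,[(np.round(x['uv'],1),round(x['score'],2)) for x in r][:2])
        if r: L.setdefault(t,{})[c]=r[0]['uv']
for t in L:
    if len(L[t])==2: print(t,tri(L[t]))
s=ctrl.state();print(s['joint_pos'],s['tool_pos'])
a=cv2.imread('pics/top5.png')[195:295,180:320];b=cv2.imread('pics/side5.png')[250:400,290:440]
cv2.imwrite('pics/c5t.png',cv2.resize(a,None,fx=5,fy=5,interpolation=2));cv2.imwrite('pics/c5s.png',cv2.resize(b,None,fx=4,fy=4,interpolation=2))
E
```

```text
time_s: 6.33
tool_pos: [0.3602, 0.0389, 0.3261]
tool_rot: [-0.001, -0.383, 0.924, 0.0]
contact_force: [0.9, -0.2, -0.2]
finger_gap: 0.0402
side tray_grip []
side corner_far [(array([335. , 335.8]), 0.89)]
side corner_grip [(array([391.3, 288.6]), 0.69)]
side lower []
side reel_mid [(array([385.4, 375.3]), 0.97)]
side tray [(array([366.9, 310.9]), 0.67)]
top tray_grip [(array([272.4, 258.7]), 0.66), (array([258.1, 245.1]), 0.56)]
top corner_far [(array([239. , 225.5]), 0.87)]
top corner_grip [(array([281.1, 261.1]), 0.84), (array([329.6, 151. ]), 0.73)]
top lower [(array([238.2, 265.3]), 0.17)]
top reel_mid [(array([218.3, 259.4]), 0.87)]
top tray [(array([259.6, 246. ]), 0.82), (array([244.5, 207. ]), 0.29)]
corner_far [0.5328 0.2248 0.0303]
corner_grip [0.4304 0.1035 0.0228]
reel_mid [0.4378 0.2832 0.0211]
tray [0.4754 0.1647 0.0282]
[-0.2207 -0.119   1.749   0.0001  1.5114 -2.5782] [0.3596 0.0385 0.3268]
```

View pics/c5t.png

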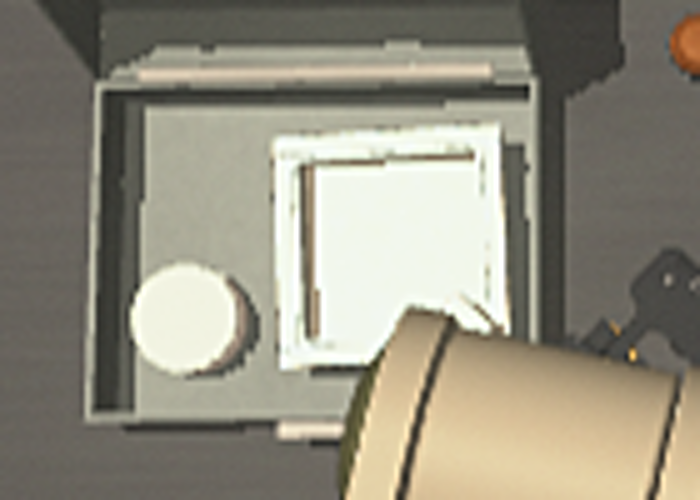

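View pics/c5s.png

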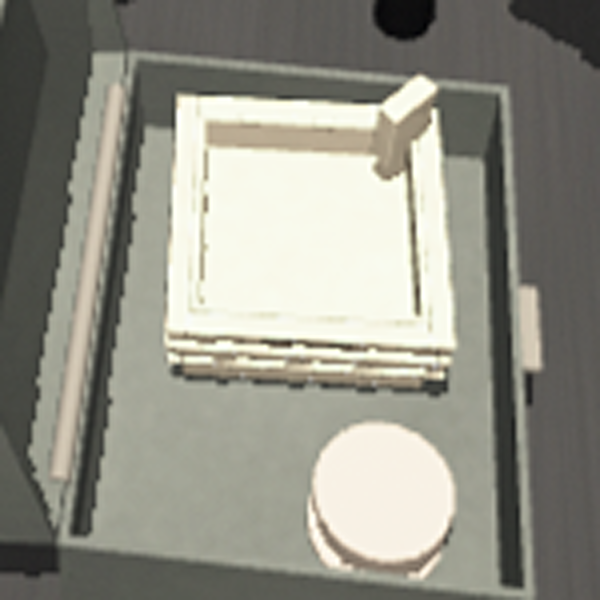

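The side crop shows the top tray with the upright fin at its near-right corner, around (393,278) full-frame, nested on the lower trays. It's the only tray with a fin in the chest. In the top view the fin is partly hidden by the arm. I'll measure the fin and rim from the side depth.

Run:
```python
from h import *
for c in ('side','top'):
    d=np.load(f'pics/{c}5.png.npy'); P=cloud(c,d); X,Y,Z=P[...,0],P[...,1],P[...,2]
    reg=(d>0)&(X>.38)&(X<.56)&(Y>.08)&(Y<.26)
    m=reg&(Z>.052)&(Z<.068)&(X>.395)&(Y>.09)
    print(c,'rim z',np.median(Z[m]),m.sum())
    n,l,s,cc=cv2.connectedComponentsWithStats((m*255).astype(np.uint8))
    for k in np.argsort(-s[1:,4])[:3]+1:
        q=P[l==k]; print(s[k],cv2.minAreaRect(q[:,:2].astype(np.float32)*1000), q[:,2].mean())
    f=reg&(Z>.066)&(Z<.105)
    if c=='top': f&=(X>.40)
    if f.sum(): 
        q=P[f]; print('fin',f.sum(),q.min(0),q.max(0))
        t=q[q[:,2]>.088]; print('fintop',len(t),t.mean(0)); r=cv2.minAreaRect(t[:,:2].astype(np.float32)*1000); print(r)
```

```text
side rim z 0.059952834573326064 1728
[ 331  273   73   64 1725] ((479.9894714355469, 166.01486206054688), (128.2801055908203, 130.2999267578125), 3.44677996635437) 0.05975696812444524
[334 265   1   1   1] ((549.221923828125, 90.61964416503906), (0.0, 0.0), 0.0) 0.0647827847207969
[342 268   1   1   1] ((532.87890625, 90.65522766113281), (0.0, 0.0), 0.0) 0.057606794989656374
fin 190 [0.4248 0.0899 0.0662] [0.4952 0.1341 0.0965]
fintop 99 [0.4381 0.1205 0.0932]
((437.72906494140625, 118.99082946777344), (30.29742431640625, 13.120661735534668), 52.04676055908203)
top rim z 0.060042297659510524 716
[234 220  48  49 716] ((477.7561950683594, 166.32711791992188), (128.308349609375, 128.35292053222656), 3.762075424194336) 0.06017559658058325
fin 82 [0.4216 0.0834 0.066 ] [0.5383 0.2273 0.1005]
fintop 40 [0.4364 0.119  0.0945]
((435.4590759277344, 118.81878662109375), (29.609800338745117, 10.794081687927246), 51.163150787353516)
```

Run:
```python
from h import *
from scipy.spatial.transform import Rotation as R
th=np.radians(48.6); u=np.array([np.cos(th),np.sin(th),0]); z=np.array([0,0,1.]); a=np.cross(z,u)
C=np.array([360,39,327.])
G0=np.array([436.7,118.5,85.5])
Rg=R.from_rotvec(np.radians(-10)*a)*R.from_euler('z',3.6,degrees=True)
tc=lambda G,tilt: G+19*(np.cos(np.radians(tilt))*-z+ -np.sin(np.radians(tilt))*u)
T0=tc(G0,-10); print('hover shift',T0+[0,0,60]-C,'ang',np.degrees(Rg.as_rotvec())); print('T0',T0)
far=G0-[0,0,G0[2]-32]+140.4*u   # underside far corner, z=4+28
for t in (2.5,5,7.5,10,12.5,15,17.5,20,22.5,25,28):
    G=R.from_rotvec(np.radians(t)*a).apply(G0-far)+far
    print(t,np.round(tc(G,t-10)-T0,1),np.round(t*a,2))
print(far)
```

```text
hover shift [  78.8819   81.9749 -200.2113] ang [ 7.2909 -6.8466  3.5909]
T0 [438.8819 120.9749  66.7887]
2.5 [1.1 1.2 5.9] [-1.88  1.65  0.  ]
5 [ 2.4  2.7 11.8] [-3.75  3.31  0.  ]
7.5 [ 3.8  4.3 17.6] [-5.63  4.96  0.  ]
10 [ 5.4  6.1 23.3] [-7.5   6.61  0.  ]
12.5 [ 7.1  8.1 28.8] [-9.38  8.27  0.  ]
15 [ 9.  10.3 34.3] [-11.25   9.92   0.  ]
17.5 [11.1 12.6 39.6] [-13.13  11.57   0.  ]
20 [13.3 15.1 44.8] [-15.    13.23   0.  ]
22.5 [15.7 17.8 49.8] [-16.88  14.88   0.  ]
25 [18.2 20.7 54.7] [-18.75  16.53   0.  ]
28 [21.4 24.3 60.3] [-21.    18.52   0.  ]
[529.5482 223.8156  32.    ]
```

```bash
python3 -m inch '[{"linear":[30,30,-40],"angular":[3.6,-3.4,1.8],"gripper":36},{"linear":[60,60,-80],"angular":[7.3,-6.8,3.6],"gripper":36},{"linear":[79,82,-120],"angular":[7.3,-6.8,3.6],"gripper":36},{"linear":[79,82,-160],"angular":[7.3,-6.8,3.6],"gripper":36},{"linear":[79,82,-200],"angular":[7.3,-6.8,3.6],"gripper":36},{"linear":[79,82,-200],"angular":[7.3,-6.8,3.6],"gripper":36},{"linear":[79,82,-200],"angular":[7.3,-6.8,3.6],"gripper":36}]' 30
python3 - <<'E'
from h import *
s=ctrl.state(); print(s['joint_pos'],s['tool_pos'])
p,_=snap('side','s6.png'); cv2.imwrite('pics/s6c.png',cv2.resize(p[200:400,260:460],None,fx=3,fy=3,interpolation=2))
p,_=snap('top','t6.png'); cv2.imwrite('pics/t6c.png',cv2.resize(p[195:295,180:320],None,fx=5,fy=5,interpolation=2))
E
```

```text
time_s: 7.62
tool_pos: [0.436, 0.1211, 0.1218]
tool_rot: [0.075, -0.411, 0.908, 0.038]
contact_force: [-0.0, -0.3, -0.6]
finger_gap: 0.0358
[-0.068   0.2339  1.9546  0.1821  0.8652 -2.6007] [0.436  0.1211 0.1218]
```

View pics/s6c.png

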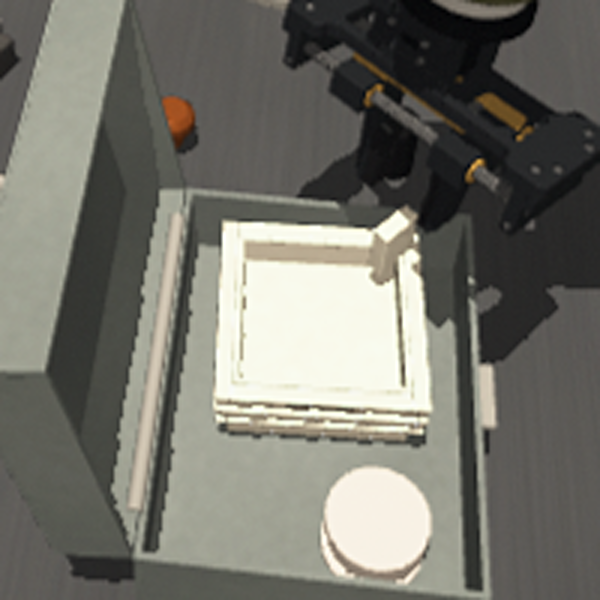

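View pics/t6c.png

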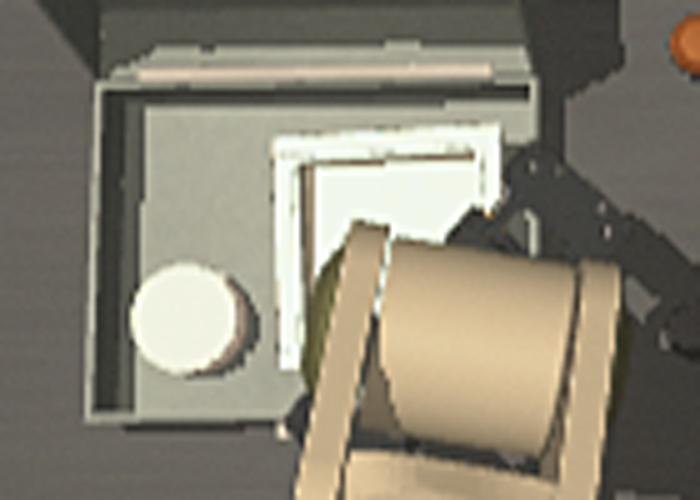

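Side view: the fingers hang above and behind the fin at (395,275), with the fin between the finger lines, and the lid is clear. The reading is 5 mm below the commanded pose, so I'll descend partway and check for lag.

```bash
python3 -m inch '[{"linear":[0,0,-10],"angular":[0,0,0],"gripper":36},{"linear":[0,0,-20],"angular":[0,0,0],"gripper":36},{"linear":[0,0,-25],"angular":[0,0,0],"gripper":36},{"linear":[0,0,-25],"angular":[0,0,0],"gripper":36},{"linear":[0,0,-25],"angular":[0,0,0],"gripper":36}]'
python3 - <<'E'
from h import *
from scipy.spatial.transform import Rotation as R
s=ctrl.state(); q=s['tool_rot']; M=R.from_quat(q[[1,2,3,0]]).as_matrix(); print(s['tool_pos'],'jaw',M[:,1],'z',M[:,2],'G',s['tool_pos']-.019*M[:,2])
p,_=snap('side','s7.png'); cv2.imwrite('pics/s7c.png',cv2.resize(p[240:320,350:450],None,fx=6,fy=6,interpolation=2))
E
```

```text
time_s: 8.13
tool_pos: [0.4393, 0.1203, 0.1032]
tool_rot: [0.08, -0.411, 0.908, 0.036]
contact_force: [-0.4, -1.0, -1.1]
finger_gap: 0.036
[0.4393 0.1203 0.1032] jaw [-0.751   0.6603 -0.0013] z [ 0.1163  0.1303 -0.9846] G [0.4371 0.1179 0.1219]
```

View pics/s7c.png

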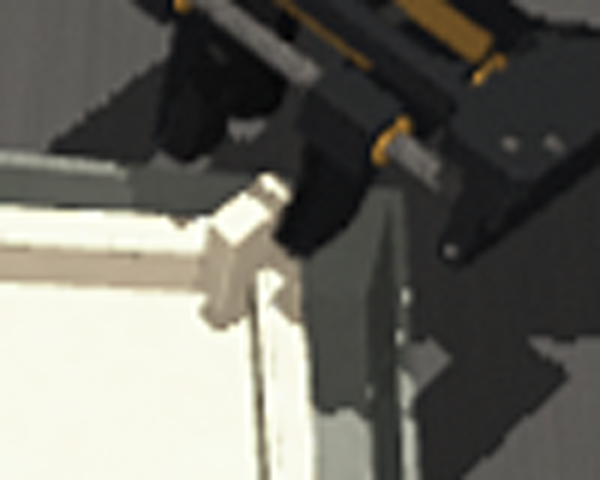

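It was lag, and the fin sits between the two fingers (crop about (240,215)). Go down the remaining 36 mm and close.

```bash
python3 -m inch '[{"linear":[0,0,-12],"angular":[0,0,0],"gripper":36},{"linear":[0,0,-24],"angular":[0,0,0],"gripper":36},{"linear":[0,0,-35],"angular":[0,0,0],"gripper":36},{"linear":[0,0,-35],"angular":[0,0,0],"gripper":36},{"linear":[0,0,-35],"angular":[0,0,0],"gripper":5},{"linear":[0,0,-35],"angular":[0,0,0],"gripper":5},{"linear":[0,0,-35],"angular":[0,0,0],"gripper":5},{"linear":[0,0,-35],"angular":[0,0,0],"gripper":5},{"linear":[0,0,-35],"angular":[0,0,0],"gripper":5}]' 40
python3 - <<'E'
from h import *
p,_=snap('side','s8.png'); cv2.imwrite('pics/s8c.png',cv2.resize(p[230:350,310:460],None,fx=5,fy=5,interpolation=2))
E
```

```text
time_s: 8.93
tool_pos: [0.4388, 0.1206, 0.0674]
tool_rot: [0.08, -0.411, 0.908, 0.036]
contact_force: [-3.1, 0.5, 6.6]
finger_gap: 0.0118
```

View pics/s8c.png

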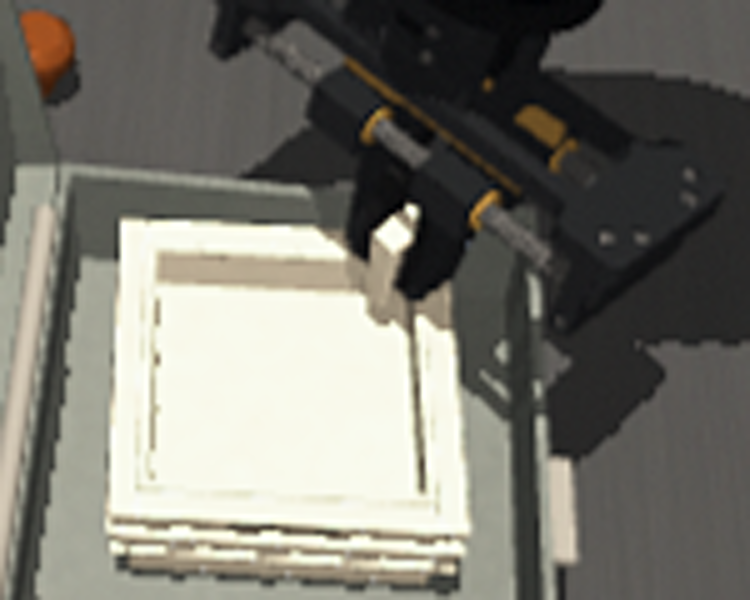

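The fin is gripped at 11.8 mm. Start the peel about the far corner, to 12.5° first.

```bash
python3 -m inch '[{"linear":[0.5,0.6,3],"angular":[-0.94,0.83,0],"gripper":5},{"linear":[1.1,1.2,5.9],"angular":[-1.88,1.65,0],"gripper":5},{"linear":[1.7,1.9,8.9],"angular":[-2.8,2.5,0],"gripper":5},{"linear":[2.4,2.7,11.8],"angular":[-3.75,3.31,0],"gripper":5},{"linear":[3.1,3.5,14.7],"angular":[-4.7,4.1,0],"gripper":5},{"linear":[3.8,4.3,17.6],"angular":[-5.63,4.96,0],"gripper":5},{"linear":[4.6,5.2,20.5],"angular":[-6.6,5.8,0],"gripper":5},{"linear":[5.4,6.1,23.3],"angular":[-7.5,6.61,0],"gripper":5},{"linear":[6.2,7.1,26],"angular":[-8.4,7.4,0],"gripper":5},{"linear":[7.1,8.1,28.8],"angular":[-9.38,8.27,0],"gripper":5},{"linear":[7.1,8.1,28.8],"angular":[-9.38,8.27,0],"gripper":5}]' 40
python3 - <<'E'
from h import *
p,_=snap('side','s9.png'); cv2.imwrite('pics/s9c.png',cv2.resize(p[230:350,310:460],None,fx=5,fy=5,interpolation=2))
E
```

```text
time_s: 9.9
tool_pos: [0.4456, 0.1284, 0.096]
tool_rot: [-0.021, -0.412, 0.911, -0.009]
contact_force: [-4.0, -5.5, 2.9]
finger_gap: 0.0116
```

View pics/s9c.png

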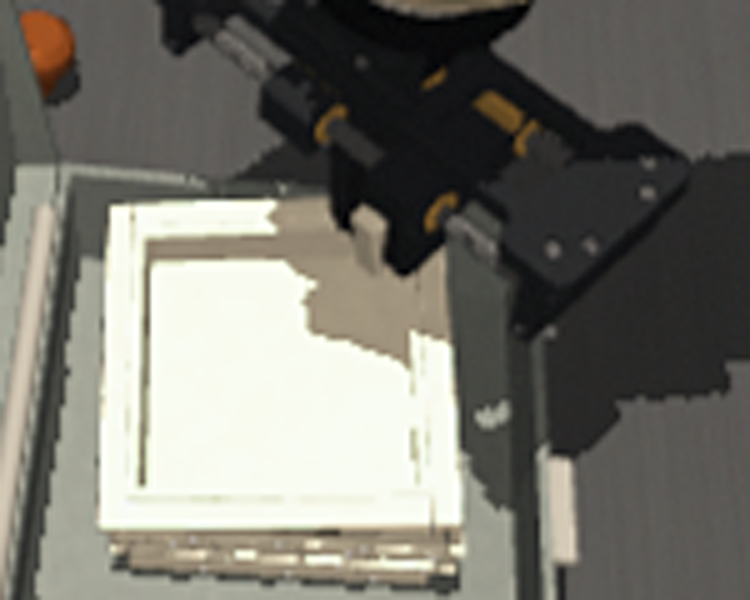

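The tray tilts in the grip, its far corner stays in the nest, and the lower stack hasn't moved. Force is small. Continue to 28°, easing slightly off the far wall.

```bash
python3 -m inch '[{"linear":[0.3,0.3,2.7],"angular":[-0.94,0.83,0],"gripper":5},{"linear":[0.7,0.8,5.5],"angular":[-1.87,1.65,0],"gripper":5},{"linear":[1.5,1.8,8.2],"angular":[-2.8,2.5,0],"gripper":5},{"linear":[2.5,3,10.8],"angular":[-3.75,3.3,0],"gripper":5},{"linear":[3.6,4.1,13.5],"angular":[-4.7,4.1,0],"gripper":5},{"linear":[4.7,5.5,16],"angular":[-5.62,4.96,0],"gripper":5},{"linear":[5.9,6.8,18.5],"angular":[-6.55,5.8,0],"gripper":5},{"linear":[7.1,8.2,21],"angular":[-7.5,6.6,0],"gripper":5},{"linear":[8.3,9.6,23.5],"angular":[-8.4,7.4,0],"gripper":5},{"linear":[9.6,11.1,25.9],"angular":[-9.38,8.26,0],"gripper":5},{"linear":[12.5,14.5,31.5],"angular":[-11.6,10.25,0],"gripper":5},{"linear":[12.5,14.5,31.5],"angular":[-11.6,10.25,0],"gripper":5}]' 40
python3 - <<'E'
from h import *
L={}
for c in('side','top'):
    p,_=snap(c,c+'10.png')
    for t in ('corner_far','corner_left','corner_right'):
        r=ctrl.landmark_of(c,t)
        if r: L.setdefault(t,{})[c]=r[0]['uv']; print(c,t,r[0]['uv'],r[0]['score'])
for t in L:
    if len(L[t])==2: print(t,tri(L[t]))
p=cv2.imread('pics/side10.png'); cv2.imwrite('pics/s10c.png',cv2.resize(p[230:350,310:460],None,fx=5,fy=5,interpolation=2))
E
```

```text
time_s: 10.95
tool_pos: [0.4584, 0.1432, 0.1275]
tool_rot: [-0.144, -0.407, 0.9, -0.065]
contact_force: [-3.9, -4.0, 5.0]
finger_gap: 0.0117
side corner_far [336.9, 334.2] 0.6
side corner_left [395.6, 327.3] 0.56
side corner_right [341.2, 277.3] 0.94
top corner_right [274.6, 219.7] 0.71
corner_right [0.5382 0.1193 0.0673]
```

View pics/s10c.png

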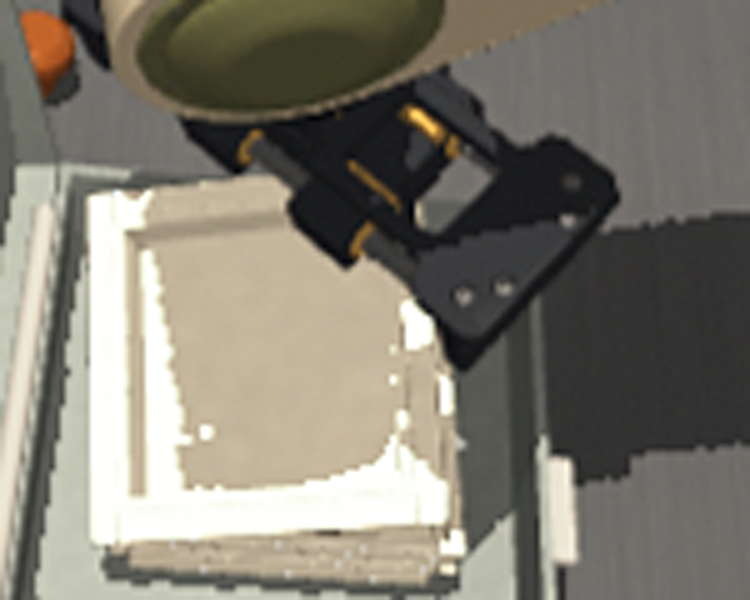

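The tilt matches the plan: right corner measured at 67 mm, expected 68. The far corner is still in the nest and the lower trays haven't moved. Lift straight up gently.

```bash
python3 -m inch '[{"linear":[-0.5,-0.5,2],"angular":[0,0,0],"gripper":5},{"linear":[-1,-1,4],"angular":[0,0,0],"gripper":5},{"linear":[-1,-1,7],"angular":[0,0,0],"gripper":5},{"linear":[-1,-1,10],"angular":[0,0,0],"gripper":5},{"linear":[-1,-1,13],"angular":[0,0,0],"gripper":5},{"linear":[-1,-1,16],"angular":[0,0,0],"gripper":5},{"linear":[-1,-1,20],"angular":[0,0,0],"gripper":5},{"linear":[-1,-1,24],"angular":[0,0,0],"gripper":5},{"linear":[-1,-1,28],"angular":[0,0,0],"gripper":5},{"linear":[-1,-1,32],"angular":[0,0,0],"gripper":5},{"linear":[-1,-1,36],"angular":[0,0,0],"gripper":5},{"linear":[-1,-1,40],"angular":[0,0,0],"gripper":5}]' 40
python3 - <<'E'
from h import *
p,_=snap('side','s11.png')
s=ctrl.state(); print(s['joint_pos'])
E
```

```text
time_s: 12.35
tool_pos: [0.4572, 0.1421, 0.1675]
tool_rot: [-0.143, -0.407, 0.9, -0.064]
contact_force: [-0.5, 0.2, -1.7]
finger_gap: 0.0115
[ 0.1594  0.4349  1.5493 -0.1998  1.406  -2.2033]
```

View pics/s11.png

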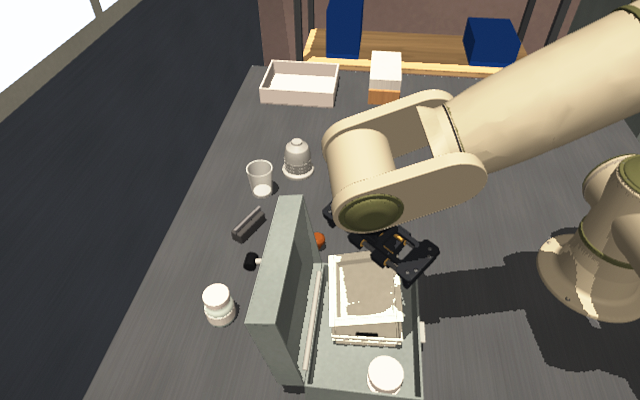

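The force is just the tray's weight (-1.7 N), so it is free. Raise it well clear and level it.

```bash
python3 -m inch '[{"linear":[-1,0,6],"angular":[0,0,0],"gripper":5},{"linear":[-2,0,14],"angular":[0,0,0],"gripper":5},{"linear":[-4,0,24],"angular":[1.2,-1,0],"gripper":5},{"linear":[-6,0,36],"angular":[2.8,-2.4,0],"gripper":5},{"linear":[-9,0,48],"angular":[4.8,-4.2,0],"gripper":5},{"linear":[-12,0,60],"angular":[6.8,-6,0],"gripper":5},{"linear":[-15,0,72],"angular":[9,-8,0],"gripper":5},{"linear":[-17,0,84],"angular":[11.2,-9.9,0],"gripper":5},{"linear":[-18,0,95],"angular":[13.4,-11.8,0],"gripper":5},{"linear":[-19,0,105],"angular":[15.4,-13.6,0],"gripper":5},{"linear":[-20,0,112],"angular":[17,-15,0],"gripper":5},{"linear":[-20,0,116],"angular":[18,-15.9,0],"gripper":5}]' 40
python3 -m inch '[{"linear":[0,0,3],"angular":[0,0,0],"gripper":5},{"linear":[0,0,4],"angular":[0,0,0],"gripper":5},{"linear":[0,0,4],"angular":[0,0,0],"gripper":5},{"linear":[0,0,4],"angular":[0,0,0],"gripper":5},{"linear":[0,0,4],"angular":[0,0,0],"gripper":5},{"linear":[0,0,4],"angular":[0,0,0],"gripper":5}]' 40
python3 - <<'E'
from h import *
L={}
for c in('side','top'):
    p,d=snap(c,c+'12.png')
    for t in ('corner_far','corner_left','corner_right','corner_grip','lower_seat','reel_mid','lid_knob'):
        r=ctrl.landmark_of(c,t)
        if r: L.setdefault(t,{})[c]=r[0]['uv']; print(c,t,r[0]['uv'],round(r[0]['score'],2))
for t in L:
    if len(L[t])==2: print(t,tri(L[t]))
s=ctrl.state(); print(s['tool_pos'],s['finger_gap'],s['contact_force'],np.abs(s['qvel']).max())
E
```

```text
time_s: 13.4
tool_pos: [0.4369, 0.142, 0.2845]
tool_rot: [0.049, -0.412, 0.91, 0.022]
contact_force: [0.2, 0.3, -0.8]
finger_gap: 0.0118
time_s: 13.9
tool_pos: [0.4371, 0.1423, 0.2867]
tool_rot: [0.047, -0.412, 0.91, 0.022]
contact_force: [-0.1, 0.1, -1.4]
finger_gap: 0.0115
side corner_far [339.5, 272.9] 0.65
side corner_left [416.3, 277.3] 0.77
side corner_right [343.6, 219.9] 0.81
side corner_grip [410.6, 220.5] 0.79
side lower_seat [366.6, 310.3] 0.71
side lid_knob [251.0, 259.0] 0.62
top corner_far [215.7, 216.1] 0.72
top corner_left [396.9, 225.7] 0.4
top corner_right [258.2, 218.4] 0.64
top lower_seat [260.7, 244.1] 0.55
top lid_knob [234.0, 164.9] 0.93
corner_far [0.5306 0.2437 0.25  ]
corner_left [ 0.442  -0.2115 -0.262 ]
corner_right [0.529 0.139 0.25 ]
lower_seat [0.4784 0.1622 0.0269]
lid_knob [0.6709 0.2089 0.2147]
[0.4372 0.1421 0.287 ] 0.011594115066677553 [-0.4888  0.1714 -0.9351] 0.001599882671046015
```

View pics/side12.png

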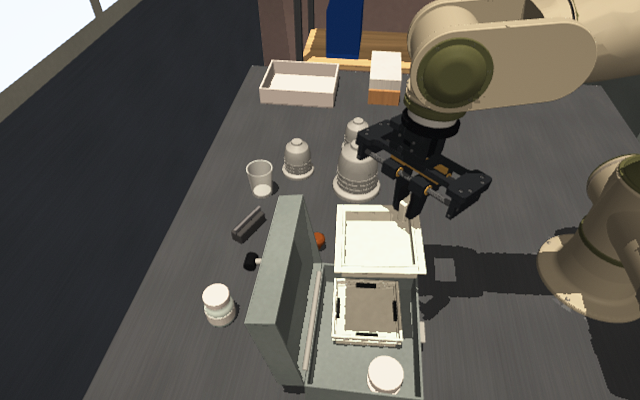

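View pics/top12.png

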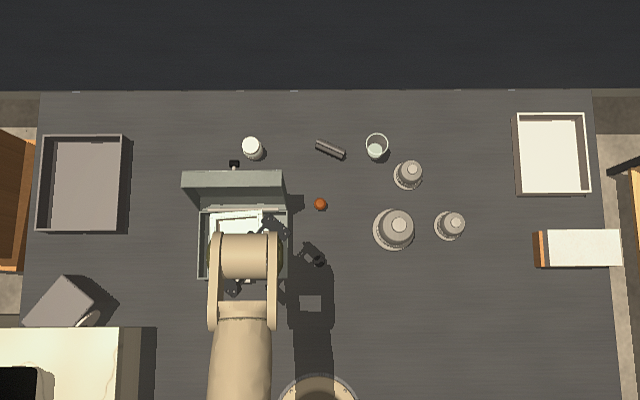

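The side view shows the tray level in the fingers at (380,240), with its underside about 185 mm above the chest rim. The lid is open (knob at (251,259)), the lower stack is in its nest at (367,310), and the reel, stopper, jar, squeegee, beaker and housings are where they were. The arm is steady, so I'm handing in.

```bash
python3 -c "
from station import ctrl
print(ctrl.sign_off())"
```

```text
the job is handed in; nothing more can be done
None
```

I opened the lid by its knob to its stop and peeled off the top tray. The job was handed in at about 14.5 s with the arm steady and the tray still held above the chest.

- **Peel:** I tilted the tray about 28° about its far corner, which still looked to be in the nest in the side picture. The right corner measured 67 mm high, against 68 mm expected. Then I lifted the tray out and levelled it.
- **Hold:** the tray's underside is at about z = 0.25 m, roughly 185 mm above the rim. The fingers grip the fin at an 11.6 mm opening, and the only force is about the tray's own weight.
- **Rest of the scene:** the lid is still open (knob at z ≈ 0.215 m), and the lower stack is within about 4 mm of where it started, which is the measuring error. The reel, stopper, jar, squeegee, beaker and lamp housings look unmoved in the last pictures.
- **Checks that disagreed or fell short:** the detector's `corner_left` in the top view was a false hit, because it matched a lamp housing, so I ignored it. The black canister was hidden in the last side view and only partly visible, in shadow, in the last top view. It appeared to be in its place, and the gripper did not seem to come near it.

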